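# Set the trimmer's back gauge free of play and bolt the clamp bar down

### The arm

A 7-joint arm with a two-finger parallel gripper is mounted at the origin on the work surface. World frame = base frame: x ahead of the robot, y to its left, z up, the work surface at z = 0. Lengths are in m, angles in degrees, forces in N, time in s.
With the tool pointing down it reaches from about 0.425 to 0.875 m from the base axis. Payload 4.7 kg.
Tool frame: the origin (TCP) lies at the very end of the fingers, on their centre line; the grasp point (between the pads) lies 19 mm behind it (env.grasp_offset is the distance from the TCP to the grasp point, in m); z points along the fingers, y is the line along which they close (so a half turn about z gives the same grasp; the last joint's range is limited). The gripper opens to 87 mm and grips with 3 to 60 N. Pads are 19 mm wide; open, the fingers measure 117 mm over their backs; the gripper's body (75 mm by 190 mm) begins 51 mm behind the grasp point.
Start: joints at [-71.499, 18.392, -4.016, 83.108, 1.295, 78.541, -3.26], TCP at [0.198, 0.619, 0.223] pointing down, gripper open.
Joint ranges: [-163.93, 163.93], [-17.29, 119.83], [-79.2, 71.16], [3.27, 140.29], [-89.18, 269.18], [5.43, 117.66], [-154.24, 154.24]. Speed limits (degrees/s): [147.25, 147.25, 180, 180, 180, 180, 180].

### API

Orientations are given as [roll, pitch, yaw] about the fixed x, y, z axes, in that order (R = Rz(yaw) Ry(pitch) Rx(roll)).
In Python, from cell import env gives the robot as it stands. The module is installed in compiled form; this text tells all that it offers.
- The arm moves only by the tool drive_tool, never from a script. Its argument "moves" is one flat list of numbers, 5 for each row, row after row: the shift along the tool's x, y, z in units of 40 mm (1.0 is 40 mm), then the turn about the tool's z in units of 10 degrees (1.0 is 10 degrees), then the finger opening in mm, from 0 to 87. A call has 1 to 5 rows; each row is the pose to reach, as a shift and turn from the pose commanded when the call began, along the tool's axes at that moment; what a row does not reach only later rows make up. A row lasts 1/8 s, in which the tool goes at most 62.5 mm and 10.7 degrees, less where a joint would pass 70% of its speed; a pose out of reach is approached as far as the arm can. A call with a gripper value outside its range is refused whole. The fingers move at their own pace and stop on an object; "squeeze" is the grip in N (left out, the last holds). Time passes only in rows, so rows that repeat a pose let the fingers close. It gives the time, the measured TCP pose, the force, the opening and the grip force at its end, in the units of the state.
- env.get_obs(): the state, without advancing time (a new reading comes with each control period).
- env.read_camera(name): name is "scene" or "top"; returns (picture, depth): 384x512x3 uint8, red, green, blue; 384x512 float32, m along the optical axis (not along the pixel's ray), 0 where there is no reading.
- env.camera_model(name): a dict with "K" (3x3 intrinsics, pixels), "rvec" (rotation vector, rad) and "tvec" (3), from world to camera coordinates, as OpenCV has them. Camera axes: x right, y down, z forward; pixel columns grow to the right and rows downward; lengths in m; the calibration is good to about 2 mm. A picture is of the moment at which its call begins. camera_model takes no time and is no camera call.
- env.sign_off(): hands the job in; it is judged then, once.
The state is a dict: "time_s": time; "qpos": joint angles; "joint_velocities": joint speeds; "effort": joint torques, N m; "tool_pos": TCP position; "tool_rot": TCP orientation; "force": force on the tool from outside, world axes, zero at the start; "wrist_torque": the same for the moment, N m; "grip_width": finger opening in m; "grasp_force": force on a finger pad.
Only numpy, scipy, OpenCV 4.12 (cv2) and the standard library are available. Lean on these libraries where they do the work, as an engineer would, in place of code of your own. Each camera call takes 0.05 s, during which the arm holds its last target. There are 200 camera calls.

### The job

Set the card trimmer's back gauge: turn the handwheel anticlockwise (seen from above) until its pointer is well past the memory tab on the dial, far enough for the gauge to follow through the free play, then bring it back clockwise and stop with the pointer exactly at the tab, so that the play is left taken up clockwise. Then press the sprung clamp bar down and, while it is held down, slide its bolt under the keeper so that the bar stays down by itself. Leave the tape roll, ink jar and glue stick on the bed undisturbed.

Things in the scene. Friction and masses are not known exactly. Their poses are not given: they have to be found in the camera images.
- bed_centre (a point): Middle of the top of the trimmer's grey bed, 260 x 540 mm, top 30 mm above the table; it is fixed, but stands elsewhere and at another yaw (up to 0.25 rad) each time. x is its short direction (away from the robot at yaw 0), y its long one. Handwheel at the +y end, clamp bar along the -y half, keeper between, gauge fence beyond the bar.
- spindle (a joint): Angle of the gauge spindle under the handwheel, rad, anticlockwise from above positive; it moves the gauge fence 8 mm per rad. Stiff: it stays where it is left. Range -2.7 to 1.9. The wheel's own angle is this plus wheel_play.
- wheel_axis (a point): Centre of the handwheel's top face, on its vertical axis, 170 mm from the bed's centre along the bed's +y. The handwheel is a black disc 128 mm across, its top 68 mm above the table, over a fixed aluminium dial plate 176 mm across whose top is at 50 mm. The point's x and y are the bed's.
- peg (a point): Centre of the top of the handwheel's upright crank peg: aluminium, 18 mm in diameter, standing 43 mm proud of the wheel (top 111 mm above the table), 50 mm from the wheel's axis, diametrically opposite the pointer. Pushing it sideways with about 5 N turns the wheel and it stays where it is left.
- pointer (a point): Tip of the handwheel's steel pointer (7 mm wide), 74 mm from the axis and 60 mm above the table; a raised strip across the wheel's rim leads to it. It turns with the wheel.
- mark (a point): Inner end of the memory tab, a dark steel lug 22 x 10 mm, 24 mm high, straddling the dial plate's rim; 74 mm from the wheel's axis; it marks the wanted setting, each time elsewhere. Pointer on the tab = the two points meet. The point's x points outward from the axis, y anticlockwise along the dial. At the start the pointer stands clockwise of the tab by 0.5 to 2.8 rad.
- wheel_play (a joint): Free play of the handwheel on its spindle, rad: -0.2 = taken up clockwise (wheel driving clockwise), +0.2 = taken up anticlockwise. The wheel turns freely by these 0.4 rad before the spindle follows. To arrive at the tab with -0.2 the pointer must first go more than 0.4 rad anticlockwise past it; at least 1.2 rad past is possible.
- clamp_bar (a joint): Angle of the clamp bar about its hinge, rad: 0 = down flat (stop), 0.36 = sprung up (start). A torsion spring lifts it; about 12 N pressed down 100 mm from the hinge holds it flat, less farther out. The bar is 46 mm wide and reaches 200 mm from its hinge along the bed's +y. When bolted it springs up to about 0.03 and stays.
- bar_hinge (a point): Hinge axis of the clamp bar at the bar's middle, 62 mm above the table, 235 mm from the bed's centre along its -y. With the bar flat the top of the bolt strip and its rails, 77 mm above the table, is the surface to press; it runs from 65 to 200 mm from the hinge and is 35 mm wide.
- bolt (a joint): How far the bolt is slid out of the bar's end towards the keeper, along the bar away from the hinge: 0 = drawn back (start 0 to 0.003), 0.03 m = fully home; friction about 1.2 N. Its nose (200 mm from the hinge when drawn back) goes under the keeper's lip after 5 mm, if the bar is within 0.03 rad of flat.
- bolt_knob (a point): Centre of the top of the bolt's steel knob: an upright pin 14 mm in diameter, 32 mm tall above the bolt strip, 155 mm from the hinge along the bar when the bolt is drawn back; its top is 109 mm above the table when the bar is flat. It leans towards the hinge when the bar is up.
- keeper (a point): Middle of the underside of the keeper's lip, 83 mm above the table, on a fixed steel post beyond the bar's free end; the lip is 40 mm wide and 10 mm thick, starts 205 mm from the hinge and reaches over the bolt's way; top of the post 93 mm above the table.
- tape_mid (a point): Centre of the grey tape roll lying on the bed, 80 mm across, 24 mm high (bystander).
- ink_mid (a point): Centre of the standing ink jar, 50 mm in diameter, 70 mm high (bystander).
- glue_mid (a point): Centre of the standing white glue stick, 32 mm in diameter, 85 mm high (bystander).

How it is judged:
By the outcome, as a careful person would: the job done as asked, in the order asked, and still so for the second after the job is handed in, with the robot touching nothing.
It also fails if it takes over 51 s, if anything falls off the work surface, if the arm or the gripper's body presses on something with over 40 N, if the wrist force passes 120 N, or if a joint passes its speed limit or range.

## Working session

There is one attempt and no reset: what is moved stays moved. The work goes in short steps, Python scripts to look and compute and a tool call to move; the robot and the scene stay as the last step left them, time stands still between calls to the robot, and variables do not carry over. Pictures are saved under pics/ and viewed, at most 12 in all, crops included, and the job is handed in when it is done.

Besides the shell and the picture viewer there is one more tool, called after "Request:" by a JSON object that holds its "method" and its "body", one argument or row to a line. drive_tool: Moves the arm, as the interface text tells. Its arguments: {"type":"object","properties":{"moves":{"type":"array","items":{"type":"number"}},"squeeze":{"type":"number"}},"required":["moves"]}

```bash
mkdir -p pics; cat > h.py <<'E'
import numpy as np, cv2
from cell import env
def cam(n):
    m=env.camera_model(n); R=cv2.Rodrigues(np.array(m["rvec"],float))[0]; return np.array(m["K"]),R,np.array(m["tvec"],float).ravel()
def ray(n,u,v,z):
    K,R,t=cam(n); d=R.T@np.linalg.inv(K)@np.array([u,v,1.]); c=-R.T@t
    return c+d*(z-c[2])/d[2]
def proj(n,p):
    K,R,t=cam(n); q=K@(R@np.array(p,float)+t); return q[:2]/q[2]
def cloud(n,d):
    K,R,t=cam(n); v,u=np.mgrid[:384,:512]; P=np.stack([u*d,v*d,d],-1)@np.linalg.inv(K).T
    return (P-t)@R
def save(n,f):
    im,d=env.read_camera(n); cv2.imwrite(f,im[...,::-1]); np.savez(f[:-4]+'.npz',im=im,d=d); return im,d
E
python3 - <<'E'
from h import *
a,_=save("top","pics/t0.png");b,_=save("scene","pics/s0.png")
cv2.imwrite("pics/b0.png",np.vstack([a,b])[...,::-1][:, :])
for n in("top","scene"):
    K,R,t=cam(n);print(n,-R.T@t,K[0,0],R[2])
print(env.get_obs())
E
```

```text
top [ 0.3418382  -0.00691381  1.06666481] 468.8269418301761 [ 0.18288534  0.01911741 -0.98294836]
scene [ 1.11773019 -0.08215299  0.65122761] 432.4334775087232 [-0.70554107  0.09034998 -0.70288597]
{'time_s': 0.1, 'qpos': array([-71.49838215,  18.43293195,  -4.01640214,  83.16319532,
         1.29634941,  78.54257288,  -3.25778043]), 'joint_velocities': array([ 0.00509894, -0.09694504, -0.0976208 , -0.11082406,  0.06753065,
        0.05005821,  0.02132886]), 'effort': array([-6.02929667e-04, -4.92570233e+01, -4.05895757e-01, -3.13398099e+01,
       -6.42083609e-02,  3.94163327e-02,  6.63381320e-05]), 'tool_pos': array([0.19745792, 0.61879247, 0.22163367]), 'tool_rot': array([-1.79906606e+02,  6.37985994e-03,  1.62311192e+02]), 'force': array([-0.12594256,  0.47151824, -0.35438718]), 'wrist_torque': array([ 0.00962999,  0.02196646, -0.06287041]), 'grasp_force': 0.0, 'grip_width': 0.08723135951020715}
```

View pics/t0.png

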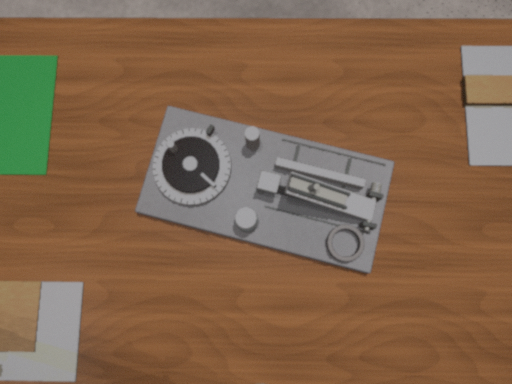

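View pics/s0.png

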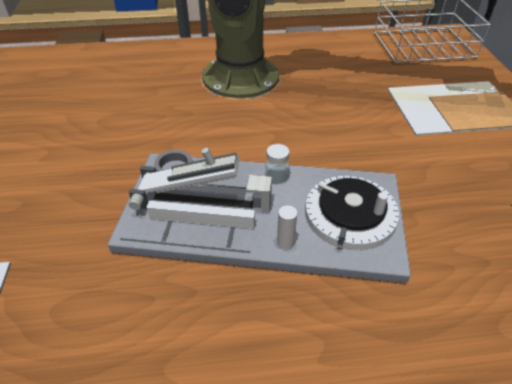

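The top view shows the wheel at (191,165), the pointer to its lower right at about (212,186), the peg at about (172,149) and the tab at about (211,130). The glue is at (252,135), the ink at (246,219) and the tape at (346,243). The bar runs from about (370,208) towards the keeper at (269,182). The pointer needs roughly 105° anticlockwise to reach the tab.

```bash
python3 - <<'E'
from h import *
z=np.load("pics/t0.npz");im,d=z["im"],z["d"];P=cloud("top",d);hsv=cv2.cvtColor(im,cv2.COLOR_RGB2HSV)
m=((P[...,2]>.02)&(d>0)).astype(np.uint8); m=cv2.morphologyEx(m,cv2.MORPH_OPEN,np.ones((3,3)))
m[:, :120]=0;m[:,410:]=0
c=max(cv2.findContours(m,0,2)[0],key=cv2.contourArea)
bedm=np.zeros_like(m);cv2.drawContours(bedm,[c],-1,1,-1)
# grey bed outline cast on z=.03
pts=np.array([ray("top",u,v,.03)[:2] for u,v in c[:,0]],np.float32)
r=cv2.minAreaRect(pts);print("bed",r)
bx=cv2.boxPoints(r);print(bx)
# yaw: long direction toward +y
e=[bx[1]-bx[0],bx[2]-bx[1]];l=max(e,key=np.linalg.norm);l=l/np.linalg.norm(l);l*=np.sign(l[1])
yaw=np.arctan2(-l[0],l[1]);ctr=np.array(r[0]);w=ctr+.17*l
print("yaw",yaw,"ctr",ctr,"wheel",w,"px",proj("top",[*w,.068]))
# wheel black disc
V=hsv[...,2]
def blob(mask,name,zz):
    cs=cv2.findContours(mask.astype(np.uint8),0,2)[0]
    for k in sorted(cs,key=cv2.contourArea)[::-1][:4]:
        (u,v),_,_=cv2.minAreaRect(k);print(name,cv2.contourArea(k),(u,v),ray("top",u,v,zz)[:2])
sub=np.zeros_like(m);cv2.circle(sub,(191,165),45,1,-1)
blob((V<45)&(sub>0),"dark",.068)
blob((V>150)&(sub>0),"bright",.068)
crop=im[115:215,140:290];cv2.imwrite("pics/c0.png",cv2.resize(crop[...,::-1],None,fx=5,fy=5,interpolation=cv2.INTER_CUBIC))
crop=im[140:260,240:400];cv2.imwrite("pics/c1.png",cv2.resize(crop[...,::-1],None,fx=5,fy=5,interpolation=cv2.INTER_CUBIC))
E
```

```text
bed ((0.5414741039276123, -0.0044058263301849365), (0.5381888151168823, 0.25975239276885986), 76.01004791259766)
[[ 0.35039625 -0.2341206 ]
 [ 0.6024439  -0.2969162 ]
 [ 0.73255193  0.22530895]
 [ 0.48050433  0.28810453]]
yaw -0.2441707 ctr [ 0.5414741  -0.00440583] wheel [0.58257189 0.16055167] px [190.097903   163.50720309]
dark 1.5 (168.5, 153.0) [0.60594978 0.20925135]
dark 0.0 (177.0, 152.0) [0.60838577 0.19054586]
dark 0.0 (172.0, 154.0) [0.60374208 0.20140022]
dark 0.0 (168.5, 156.0) [0.59913285 0.20892507]
bright 1212.5 (191.0135040283203, 165.41891479492188) [0.57828398 0.15836916]
bright 106.0 (189.5, 163.0) [0.58370372 0.16191256]
```

View pics/c0.png

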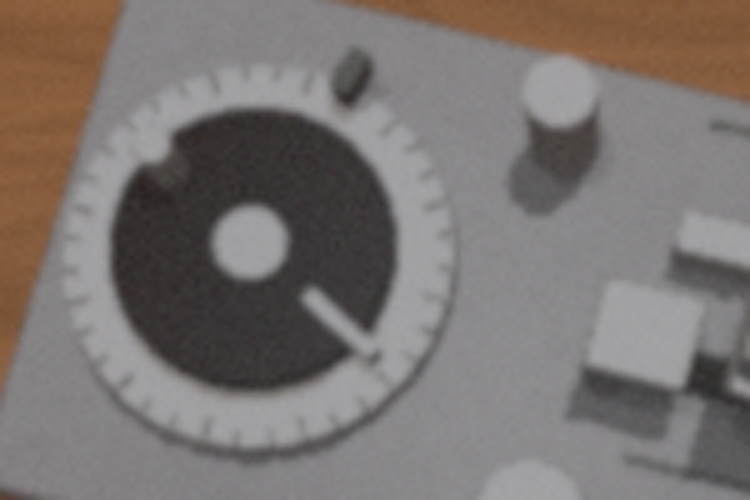

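View pics/c1.png

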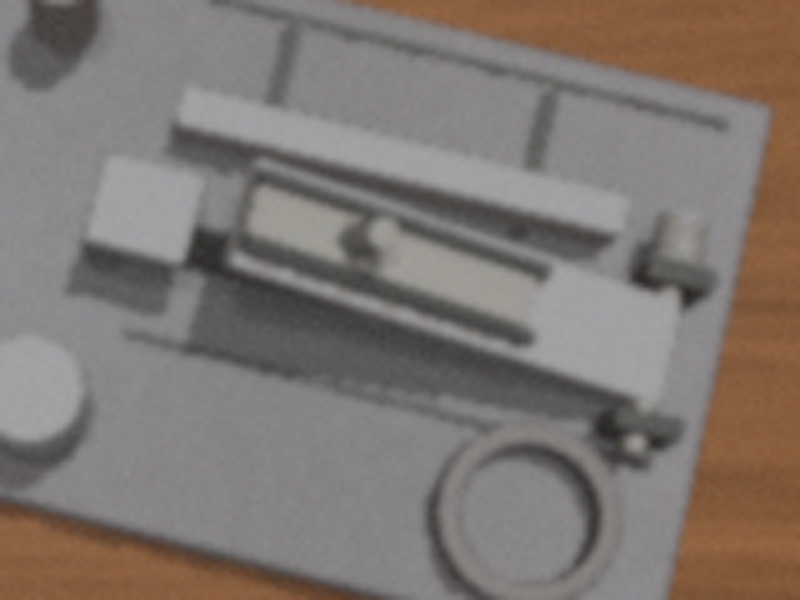

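```bash
python3 - <<'E'
from h import *
w=np.array([0.5826,0.1606])
def ang(n,u,v,z,name):
    p=ray(n,u,v,z)[:2]-w;print(name,p+w,np.hypot(*p)*1e3,np.degrees(np.arctan2(p[1],p[0])))
f=lambda a,b:(a/5+140-.4,b/5+115-.4)
ang("top",*f(308,294),.07,"strip in");ang("top",*f(365,347),.07,"strip out");ang("top",*f(376,358),.06,"tip")
ang("top",*f(155,145),.111,"peg")
for c in((350,100),(338,98),(360,62),(352,75)):
    for z in(.054,.074):ang("top",*f(*c),z,f"tab{c}{z}")
z=np.load("pics/s0.npz");im=z["im"]
cv2.imwrite("pics/c2.png",cv2.resize(im[165:255,290:410][...,::-1],None,fx=6,fy=6,interpolation=cv2.INTER_CUBIC))
l=np.array([.2418,.9703]);b=np.array([.5415,-.0044])
h=b-.235*l
print("hinge",h,"end200",h+.2*l,"knobflat",h+.155*l,"keeper",h+.205*l, "knob px flat",proj("top",[*(h+.155*l),.109]))
# knob up: seen
print(ray("top",240+383/5-.4,140+230/5-.4,.16)[:2])
print("tape",ray("top",346,243,.054)[:2],"ink",ray("top",246,217,.1)[:2],"glue",ray("top",252,133,.115)[:2])
print("keeper top",ray("top",240+148/5-.4,140+205/5-.4,.093)[:2])
E
```

```text
strip in [0.56014863 0.13507151] 33.99658348996745 -131.33044679278493
strip out [0.53684061 0.10945018] 68.6310855666303 -131.81628338227446
tip [0.53393494 0.10564109] 73.4082404464142 -131.52426998943815
peg [0.6151572  0.19646262] 48.436544104111086 47.7658607225393
tab(350, 100)0.054 [0.6531448  0.12153773] 80.63764308636068 -28.97430272703863
tab(350, 100)0.074 [0.64699653 0.11900083] 76.6642321544499 -32.86183905841218
tab(338, 98)0.054 [0.65403801 0.1269788 ] 78.9542578060794 -25.20329647983993
tab(338, 98)0.074 [0.64787211 0.12433444] 74.67020093398567 -29.056802850331255
tab(360, 62)0.054 [0.67100529 0.11758105] 98.3164504122528 -25.948044283826885
tab(360, 62)0.074 [0.66450428 0.1151223 ] 93.68314917450331 -29.04141368540392
tab(352, 75)0.054 [0.66486719 0.12100578] 91.29946503244776 -25.70095733064531
tab(352, 75)0.074 [0.65848741 0.11847939] 86.7931137728852 -29.0320649091699
hinge [ 0.484677  -0.2324205] end200 [ 0.533037  -0.0383605] knobflat [ 0.522156 -0.082024] keeper [ 0.534246 -0.033509] knob px flat [302.38848653 188.19501685]
[ 0.51801143 -0.10515364]
tape [ 0.4138608  -0.17916161] ink [0.46187144 0.0343824 ] glue [0.63860756 0.0241771 ]
keeper top [ 0.54084877 -0.01314432]
```

View pics/c2.png

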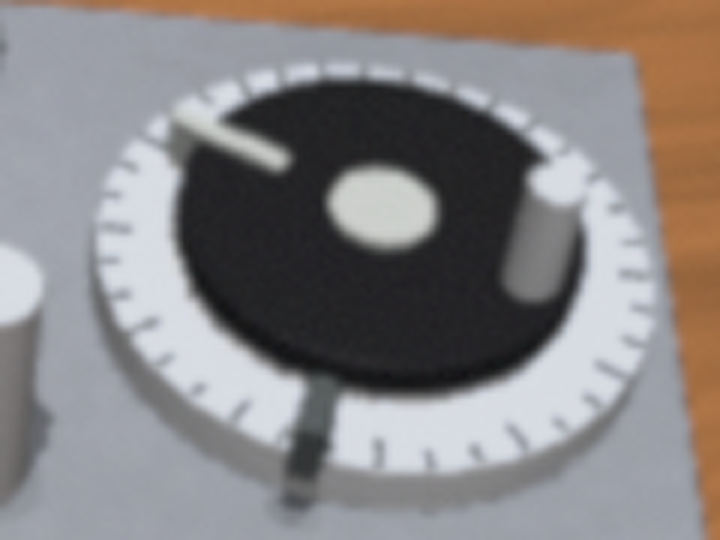

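```bash
python3 - <<'E'
from h import *
w=np.array([0.5826,0.1606])
f=lambda a,b:(a/6+290-.4,b/6+165-.4)
for c,z in [((323,380),.054),((316,410),.054),((310,438),.054),((382,207),.068),((287,160),.07),((185,112),.07),((558,185),.111)]:
    p=ray("scene",*f(*c),z)[:2]-w;print(c,p+w,np.hypot(*p)*1e3,np.degrees(np.arctan2(p[1],p[0])))
# top view tab: dark pixels, low V
im=np.load("pics/t0.npz")["im"].astype(int);s=im.sum(2)
m=np.zeros(s.shape,bool);m[120:140,203:218]=1
K=(s<300)&m
v,u=np.nonzero(K);p=np.array([ray("top",a,b,.05)[:2] for a,b in zip(u,v)])-w
print(len(u),u.min(),u.max(),v.min(),v.max(),p.mean(0)+w,np.degrees(np.arctan2(*p.mean(0)[::-1])))
print(s[122:140,203:218])
E
```

```text
(323, 380) [0.6365558 0.130113 ] 61.97326531211126 -29.4680327220605
(316, 410) [0.64762481 0.12505098] 74.10775695892838 -28.6653996654243
(310, 438) [0.65776468 0.12057824] 85.15556482916364 -28.033259491038393
(382, 207) [0.58136938 0.16163601] 1.6086476880196205 139.90738707893775
(287, 160) [0.55947611 0.13655131] 33.36245602023706 -133.8768819413153
(185, 112) [0.53414776 0.10927067] 70.58554976139062 -133.3484007304544
(558, 185) [0.61836982 0.19717116] 51.15593683632272 45.63465074685036
64 207 214 125 136 [0.66436522 0.12092215] -25.885703441981487
[[395 398 397 403 402 397 399 398 396 397 397 404 407 403 398]
 [395 398 401 394 404 401 396 394 394 397 401 405 400 409 415]
 [395 407 397 399 402 392 369 337 345 368 386 397 402 407 408]
 [398 402 401 403 396 386 347 296 286 312 350 382 400 411 405]
 [407 403 394 397 384 353 302 261 266 270 285 347 400 405 405]
 [405 390 398 397 359 317 282 264 260 240 231 303 379 408 408]
 [410 408 401 375 317 278 262 254 246 210 207 285 375 400 410]
 [430 420 406 353 292 263 267 253 241 189 173 274 360 396 410]
 [452 453 412 344 272 253 265 244 196 166 202 297 373 394 394]
 [469 472 423 316 264 255 256 222 178 168 242 319 363 382 394]
 [471 478 431 328 254 245 235 188 158 189 273 330 348 371 374]
 [487 481 440 339 226 204 189 169 177 245 321 350 355 369 371]
 [478 481 449 385 257 166 147 154 233 326 373 368 377 383 399]
 [488 477 459 395 304 235 179 220 300 371 385 414 420 418 416]
 [481 480 458 415 375 328 282 298 362 395 422 454 461 450 433]
 [472 475 463 435 397 386 376 392 426 450 461 476 481 474 453]
 [418 446 450 448 433 414 421 438 471 477 476 483 486 477 470]
 [307 349 395 434 451 449 459 465 476 483 486 484 480 471 449]]
```

```bash
python3 - <<'E'
from h import *
w=np.array([0.5826,0.1606])
f=lambda a,b:(a/6+290-.4,b/6+165-.4)
im=np.load("pics/t0.npz")["im"].astype(int);s=im.sum(2)
m=np.zeros(s.shape,bool);m[123:134,206:215]=1
v,u=np.nonzero(m&(s<300)&(s>225));print(u.mean(),v.mean())
for z in(.054,.064,.07,.074):
  for n,q in(("top",(u.mean(),v.mean())),("scene",f(316,410)),("scene in",f(323,380)),("scene out",f(310,438))):
    p=ray(n.split()[0],*q,z)[:2]-w;print(z,n,p+w,np.hypot(*p)*1e3,np.degrees(np.arctan2(p[1],p[0])))
E
```

```text
210.1081081081081 128.94594594594594
0.054 top [0.66640507 0.12081001] 92.77140440477147 -25.39800279271053
0.054 scene [0.64762481 0.12505098] 74.10775695892838 -28.6653996654243
0.054 scene in [0.6365558 0.130113 ] 61.97326531211126 -29.4680327220605
0.054 scene out [0.65776468 0.12057824] 85.15556482916364 -28.033259491038393
0.064 top [0.66319999 0.11954874] 90.45200262482453 -26.99069305773618
0.064 scene [0.65549628 0.12158154] 82.6819616684423 -28.158358814922753
0.064 scene in [0.6446126  0.12655881] 70.74153892707696 -28.76413559952672
0.064 scene out [0.66546636 0.11718371] 93.55109946514914 -27.651457760047172
0.07 top [0.66127695 0.11879198] 89.09529917914428 -27.98565807671464
0.07 scene [0.66021915 0.11949989] 87.82910703037757 -27.901665128934106
0.07 scene in [0.64944668 0.1244263 ] 76.00668186095345 -28.419781913594512
0.07 scene out [0.67008737 0.11514698] 98.59014252127587 -27.453593966196102
0.074 top [0.65999492 0.11828748] 88.20613752255345 -28.66583878151129
0.074 scene [0.66336774 0.11811211] 91.26142458290742 -27.746624139063037
0.074 scene in [0.6526694  0.12300462] 79.51813407005675 -28.21555164675463
0.074 scene out [0.67316804 0.11378917] 101.95010395002356 -27.33255205962465
```

The tab top comes out at z≈0.07 in both views, at angle −28°. The pointer is at −132°, the peg at 48°, and all radii agree with the given sizes. Moving now.

```bash
cat >> h.py <<'E'
def delta(x,y,z,yaw):
    o=env.get_obs();p=np.array(o["tool_pos"]);c=np.radians(o["tool_rot"][2])
    d=np.array([x,y,z])-p;X=np.array([np.cos(c),np.sin(c),0]);Y=np.array([np.sin(c),-np.cos(c),0])
    t=(o["tool_rot"][2]-yaw+180)%360-180
    return np.round([d@X/.04,d@Y/.04,-d[2]/.04,t/10],2)
E
```

Request:
{"method": "drive_tool", "body": {
  "moves": [-1.38, -0.72, 0.2, 1.05, 50, -2.76, -1.44, 0.4, 2.1, 50, -4.14, -2.16, 0.6, 3.15, 50, -5.52, -2.88, 0.8, 4.2, 50, -6.9, -3.6, 1.0, 5.25, 50],
  "squeeze": 15
}}

```text
time_s: 0.72
tool_pos: [0.4168, 0.3974, 0.1822]
tool_rot: [-180.0, 0.0, 109.5]
force: [1.3, 0.3, -0.3]
grip_width: 0.0518
grasp_force: 0.0
```

```bash
python3 -c "
from h import *
print(delta(.6161,.1978,.16,48))"
```

```text
[-6.37  3.03  0.56  6.15]
```

Request:
{"method": "drive_tool", "body": {
  "moves": [-1.27, 0.61, 0.1, 1.05, 50, -2.55, 1.21, 0.2, 2.1, 50, -3.82, 1.82, 0.35, 3.15, 50, -5.1, 2.42, 0.45, 4.2, 50, -6.37, 3.03, 0.56, 5.25, 50]
}}

```text
time_s: 1.35
tool_pos: [0.617, 0.1992, 0.1599]
tool_rot: [-180.0, 0.0, 57.0]
force: [0.5, 0.3, -0.9]
grip_width: 0.0502
grasp_force: 0.0
```

```bash
python3 -c "
from h import *
print(delta(.6161,.1978,.08,48))"
```

```text
[-0.04  0.    2.    0.9 ]
```

Lower and close on the peg.

Request:
{"method": "drive_tool", "body": {
  "moves": [-0.04, 0, 0.8, 0.9, 50, -0.04, 0, 1.6, 0.9, 50, -0.04, 0, 2.0, 0.9, 30, -0.04, 0, 2.0, 0.9, 10, -0.04, 0, 2.0, 0.9, 10]
}}

```text
time_s: 1.98
tool_pos: [0.6162, 0.1996, 0.0817]
tool_rot: [179.9, -0.1, 48.3]
force: [0.4, 1.0, -0.3]
grip_width: 0.0278
grasp_force: 0.0
```

Request:
{"method": "drive_tool", "body": {
  "moves": [0, 0, 0, 0, 10, 0, 0, 0, 0, 10]
}}

```text
time_s: 2.22
tool_pos: [0.6164, 0.1996, 0.0819]
tool_rot: [179.9, -0.2, 48.3]
force: [0.6, -0.6, 2.9]
grip_width: 0.0175
grasp_force: 15.0
```

```bash
python3 - <<'E'
from h import *
o=env.get_obs();p=np.array(o["tool_pos"][:2]);w=np.array([.5826,.1606]);print(np.hypot(*(p-w)),np.degrees(np.arctan2(*(p-w)[::-1])),o["grasp_force"],o["tool_rot"])
# relative rows: rotate about w by k*10 deg, tool frame at start yaw
c=np.radians(o["tool_rot"][2]);X=np.array([np.cos(c),np.sin(c)]);Y=np.array([np.sin(c),-np.cos(c)])
a0=np.arctan2(*(p-w)[::-1])
for k in range(1,6):
    a=a0+np.radians(10*k);d=w+.05*np.array([np.cos(a),np.sin(a)])-p;print(k,d@X/.04,d@Y/.04)
E
```

```text
0.051542515817497456 49.0854407845935 14.999842699617147 [ 1.79936234e+02 -1.50434552e-01  4.83166258e+01]
1 -0.060460526284684936 -0.21626843524396186
2 -0.1196733731050191 -0.4259577544957588
3 -0.21439881189590157 -0.6221792188739568
4 -0.3417586581330572 -0.798970738476279
5 -0.49788314733576067 -0.9509605924404335
```

Request:
{"method": "drive_tool", "body": {
  "moves": [-0.03, -0.22, 0, -1, 10, -0.09, -0.43, 0, -2, 10, -0.18, -0.625, 0, -3, 10, -0.31, -0.8, 0, -4, 10, -0.46, -0.955, 0, -5, 10]
}}

```text
time_s: 2.85
tool_pos: [0.5761, 0.2112, 0.0819]
tool_rot: [179.7, -0.0, 98.6]
force: [2.0, -1.1, 1.7]
grip_width: 0.0172
grasp_force: 15.0
```

Request:
{"method": "drive_tool", "body": {
  "moves": [-0.02, -0.22, 0, -1, 10, -0.075, -0.43, 0, -2, 10, -0.17, -0.625, 0, -3, 10, -0.29, -0.8, 0, -4, 10, -0.45, -0.955, 0, -5, 10]
}}

```text
time_s: 3.48
tool_pos: [0.5409, 0.1879, 0.0819]
tool_rot: [179.8, 0.1, 148.6]
force: [2.9, -0.3, 1.3]
grip_width: 0.0171
grasp_force: 15.0
```

```bash
cat >> h.py <<'E'
W=np.array([.5826,.1606])
def wh():
    o=env.get_obs();q=np.array(o["tool_pos"][:2])-W;print("r",np.hypot(*q),"ang",np.degrees(np.arctan2(*q[::-1])),o["tool_rot"],o["force"],o["time_s"])
E
python3 -c "
from h import *
wh()"
```

```text
r 0.04980430014328974 ang 146.8285904547232 [1.79794636e+02 1.49140655e-01 1.48606330e+02] [ 2.86291665 -0.34229056  1.31264072] 3.475
```

Request:
{"method": "drive_tool", "body": {
  "moves": [-0.02, -0.22, 0, -1, 10, -0.075, -0.43, 0, -2, 10, -0.17, -0.625, 0, -3, 10, -0.29, -0.8, 0, -4, 10, -0.45, -0.955, 0, -5, 10]
}}

```text
time_s: 4.1
tool_pos: [0.5357, 0.1463, 0.0818]
tool_rot: [179.9, 0.2, -161.4]
force: [1.2, 1.6, 2.5]
grip_width: 0.0179
grasp_force: 15.0
```

```bash
python3 -c "
from h import *
wh()
im,d=save('top','pics/t1.png')
cv2.imwrite('pics/c3.png',cv2.resize(im[110:220,130:270][...,::-1],None,fx=5,fy=5,interpolation=cv2.INTER_CUBIC))"
```

```text
r 0.04899630720629094 ang -163.04399111288407 [ 179.93643322    0.19920992 -161.38662346] [1.2319028  1.64589939 2.53473828] 4.1
```

View pics/c3.png

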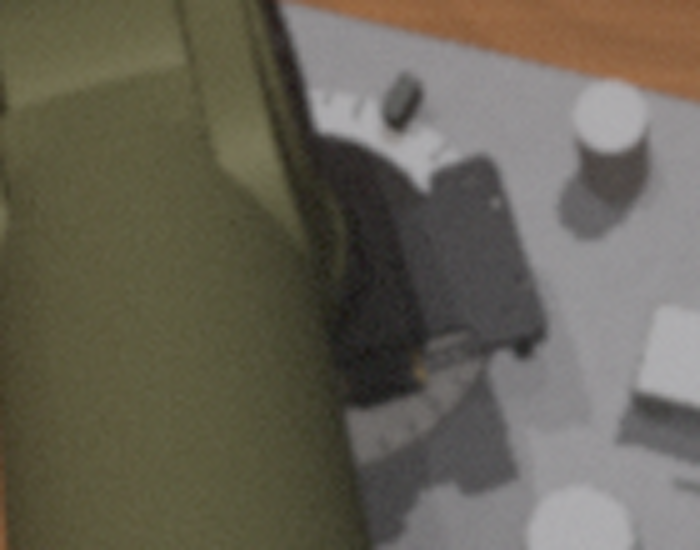

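The picture shows the tab at (402,100) in the crop. The arm hides the pointer, but the peg at 197° puts it about 45° past the tab. Now clockwise, stopping about 7° short.

Request:
{"method": "drive_tool", "body": {
  "moves": [-0.015, 0.175, 0, 0.8, 10, -0.05, 0.345, 0, 1.6, 10, -0.11, 0.51, 0, 2.4, 10, -0.19, 0.66, 0, 3.2, 10, -0.265, 0.77, 0, 3.8, 10]
}}

```text
time_s: 4.78
tool_pos: [0.536, 0.1777, 0.0818]
tool_rot: [180.0, 0.1, 159.9]
force: [0.4, -1.6, 5.9]
grip_width: 0.0179
grasp_force: 15.0
```

```bash
python3 -c "
from h import *
wh()
im,d=save('top','pics/t2.png');im2,d=save('scene','pics/s2.png')
A=cv2.resize(im[110:200,150:250][...,::-1],(400,360),interpolation=cv2.INTER_CUBIC)
B=cv2.resize(im2[170:260,300:400][...,::-1],(400,360),interpolation=cv2.INTER_CUBIC)
cv2.imwrite('pics/c4.png',np.hstack([A,B]))"
```

```text
r 0.049639895988236114 ang 159.8370215008895 [1.79986566e+02 1.27310905e-01 1.59945644e+02] [ 0.38728509 -1.59721177  5.9012885 ] 4.775
```

View pics/c4.png

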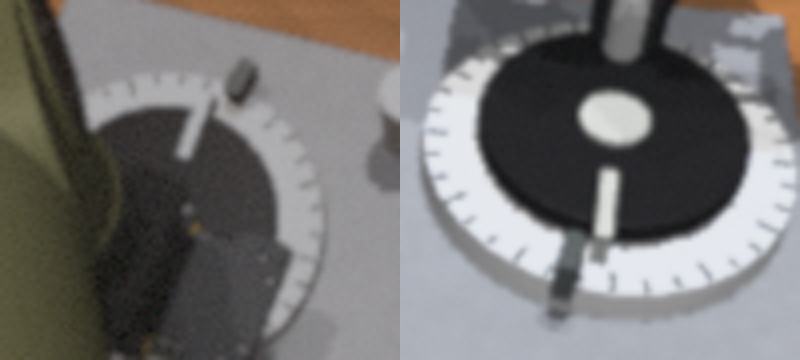

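Both views show the pointer just anticlockwise of the tab. In the right half the pointer tip is at about (600,258) and the tab's inner end at (573,235).

```bash
python3 - <<'E'
from h import *
f=lambda a,b:((a-400)/4+300-.4,b/4+170-.4)
g=lambda a,b:(a/4+150-.4,b/4+110-.4)
c=ray("scene",*f(615,118),.068)[:2];print("hub",c)
def A(n,q,z,c,s):
    p=ray(n,*q,z)[:2]-c;print(s,np.hypot(*p)*1e3,np.degrees(np.arctan2(p[1],p[0])))
for q,z,s in[((609,170),.07,"strip in"),((603,236),.07,"strip out"),((601,247),.061,"tip"),((574,235),.07,"tab in"),((569,253),.07,"tab mid"),((564,271),.07,"tab out")]:A("scene",f(*q),z,c,s);A("scene",f(*q),z,W,s+" W")
for q,z,s in[((183,155),.07,"strip in"),((210,101),.07,"strip out"),((236,92),.07,"tab in"),((244,66),.07,"tab out"),((239,80),.07,"tab mid")]:A("top",g(*q),z,W,s+" top")
E
```

```text
hub [0.58138804 0.16179125]
strip in 35.6650213212923 -20.568278039112947
strip in W 34.11876942427253 -19.410285787437868
strip out 75.51169778980672 -19.92317065482456
strip out W 73.96971802386685 -19.375559184691852
tip 74.15429374937946 -19.64825332573957
tip W 72.61585940574356 -19.084587375199522
tab in 78.7899454180043 -28.993439092509437
tab in W 77.15379966773692 -28.655913784289464
tab mid 89.54210001140017 -28.67172020343909
tab mid W 87.90841633084428 -28.36949966417221
tab out 100.09274062317427 -28.42327061333864
tab out W 98.46098555051623 -28.149317948289156
strip in top 35.52425770912593 -17.419606684708103
strip out top 69.37824739904134 -20.650859834671785
tab in top 80.18641492546672 -28.877603089621275
tab out top 95.36407196948895 -26.59684940022581
tab mid top 86.98355258421593 -27.50430205311843
```

Request:
{"method": "drive_tool", "body": {
  "moves": [-0.005, 0.087, 0, 0.4, 10, -0.012, 0.17, 0, 0.8, 10, -0.012, 0.17, 0, 0.8, 10]
}}

```text
time_s: 5.25
tool_pos: [0.5389, 0.1844, 0.0818]
tool_rot: [179.9, 0.1, 152.1]
force: [-1.0, -0.7, 5.6]
grip_width: 0.0176
grasp_force: 15.0
```

```bash
python3 -c "
from h import *
wh()
im2,d=save('scene','pics/s3.png')
B=cv2.resize(im2[185:255,315:395][...,::-1],(640,560),interpolation=cv2.INTER_CUBIC)
cv2.imwrite('pics/c5.png',B)"
```

```text
r 0.04981582615813547 ang 151.40903175775048 [1.79917681e+02 1.18647149e-01 1.52137913e+02] [-0.96967842 -0.6540281   5.55260539] 5.25
```

View pics/c5.png

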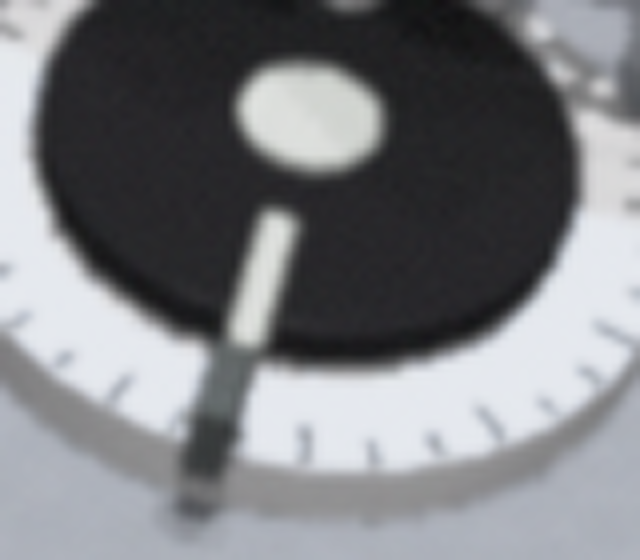

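```bash
python3 - <<'E'
from h import *
im=np.load("pics/s3.npz")["im"].astype(int);s=im.sum(2)
print(list(range(336,352)))
for v in range(210,241): print(v,s[v,336:354])
E
```

```text
[336, 337, 338, 339, 340, 341, 342, 343, 344, 345, 346, 347, 348, 349, 350, 351]
210 [114 118 124 115 123 117 118 120 121 120 122 159 194 197 172 147 124 123]
211 [119 119 124 122 120 118 118 122 121 120 139 250 381 398 346 251 162 127]
212 [121 116 121 128 120 118 118 119 120 121 187 371 555 603 543 404 246 142]
213 [123 116 122 125 123 115 120 124 121 131 236 443 613 656 628 488 291 155]
214 [120 120 122 120 120 123 119 129 121 145 303 517 636 659 631 454 251 145]
215 [119 121 119 120 122 119 124 119 125 173 362 575 652 658 601 402 202 130]
216 [123 122 124 124 125 125 125 123 127 216 419 606 657 646 541 337 171 127]
217 [121 123 123 121 122 118 121 123 135 286 508 635 659 632 469 266 144 124]
218 [122 119 120 119 123 125 122 123 155 351 575 649 658 614 425 223 132 119]
219 [122 126 121 118 124 125 122 124 206 404 599 656 652 568 369 187 124 122]
220 [123 132 126 128 119 118 123 132 264 475 623 658 644 523 319 165 122 122]
221 [104 126 133 137 127 127 130 149 307 526 639 659 630 455 248 143 124 116]
222 [ 88 100 113 131 137 135 135 193 380 580 650 656 602 398 201 129 123 123]
223 [
[... 698 characters left out ...]
32 [699 699 688 622 445 333 310 314 307 304 447 640 682 680 675 657 653 664]
233 [700 699 683 588 413 326 312 307 299 337 527 666 695 698 697 695 695 695]
234 [698 693 660 513 371 320 317 320 301 399 623 688 698 699 699 699 700 700]
235 [692 665 594 429 326 315 315 314 308 440 649 693 699 699 699 699 700 700]
236 [666 581 490 353 283 281 293 292 315 494 662 696 700 699 699 699 696 697]
237 [614 538 419 274 211 218 232 244 323 540 671 697 699 700 700 694 680 677]
238 [575 579 430 252 188 184 188 192 307 537 671 696 699 699 697 683 611 596]
239 [541 553 397 227 183 178 176 193 302 511 665 696 699 699 697 680 579 531]
240 [454 417 297 199 178 176 183 239 391 567 671 696 698 699 697 686 615 543]
```

```bash
python3 - <<'E'
from h import *
im=np.load("pics/s3.npz")["im"];hsv=im.astype(int).sum(2)
for n,pts,z in(("strip",[(348.6,215),(347.1,220),(345.7,225)],.07),("tab",[(343.4,231),(342.7,233),(341.9,235)],.07),("tab.068",[(343.4,231),(342.7,233),(341.9,235)],.068),("tab.074",[(343.4,231),(342.7,233),(341.9,235)],.074)):
  P=np.array([ray("scene",*q,z)[:2] for q in pts]);
  l=P[-1]-P[0]
  for c in(W,np.array([.5814,.1618])):
    Q=P-c;print(n,np.hypot(*Q.T)*1e3,np.degrees(np.arctan2(Q[:,1],Q[:,0])),"linedir",np.degrees(np.arctan2(l[1],l[0])))
# hub centroid
m=(hsv>350)&(np.hypot(*(np.mgrid[:384,:512]-np.array([199,354])[:,None,None]))<13)
v,u=np.nonzero(m);print(len(u),u.mean(),v.mean(),ray("scene",u.mean(),v.mean(),.068),ray("scene",u.mean(),v.mean(),.07))
E
```

```text
strip [42.82603854 55.56136777 67.9620103 ] [-26.45304395 -26.6487026  -26.62931106] linedir -26.929624907869975
strip [44.43823398 57.17461515 69.57463596] [-27.14904757 -27.1841479  -27.06977284] linedir -26.929624907869975
tab [82.86449191 87.7088955  92.57354199] [-27.31705971 -27.42087374 -27.61313545] linedir -30.138138208659978
tab [84.48293825 89.32817101 94.19442293] [-27.66665694 -27.74962866 -27.92160221] linedir -30.138138208659978
tab.068 [81.13032744 85.99159107 90.87335028] [-27.38971341 -27.49185797 -27.68457799] linedir -30.138138208659996
tab.068 [82.74944632 87.61151745 92.49487632] [-27.74521441 -27.82574352 -27.99746156] linedir -30.138138208659996
tab.074 [86.33319649 91.1438854  95.97433425] [-27.18050915 -27.28693054 -27.47784455] linedir -30.13813820865976
tab.074 [87.95037038 92.76192482 97.59398562] [-27.51883282 -27.60585107 -27.77781044] linedir -30.13813820865976
193 353.2642487046632 199.05699481865284 [0.58125986 0.16166222 0.068     ] [0.58309952 0.16082613 0.07      ]
```

Request:
{"method": "drive_tool", "body": {
  "moves": [0, 0.018, 0, 0.07, 10, 0, 0.018, 0, 0.07, 10]
}}

```text
time_s: 5.55
tool_pos: [0.5389, 0.1847, 0.0818]
tool_rot: [180.0, 0.1, 151.5]
force: [-1.1, -2.3, 5.6]
grip_width: 0.0174
grasp_force: 15.0
```

```bash
cat > ang.py <<'E'
from h import *
def mids(s,v,u0,u1,th,hi):
    r=s[v,u0:u1].astype(float);ok=(r>th) if hi else (r<th)
    k=np.flatnonzero(ok);a,b=k[0],k[-1]
    A=a-1+(th-r[a-1])/(r[a]-r[a-1]);B=b+(r[b]-th)/(r[b]-r[b+1]) if hi else b+(th-r[b])/(r[b+1]-r[b])
    return u0+(A+B)/2
im,d=save('scene','pics/s%d.png'%int(env.get_obs()["time_s"]*1000));s=im.astype(int).sum(2)
c=np.array([.5817,.1614])
def ang(vs,*a):
    o=[]
    for v in vs:
        q=ray("scene",mids(s,v,*a),v,.07)[:2]-c;o.append(np.degrees(np.arctan2(q[1],q[0])))
    return np.round(o,2),np.mean(o)
print("strip",ang(range(215,226,2),338,356,390,True));print("tab",ang(range(231,236),336,350,505,False));wh()
E
python3 ang.py
```

```text
strip (array([-27.13, -27.2 , -27.14, -27.19, -27.2 , -27.15]), np.float64(-27.168540899709928))
tab (array([-27.59, -27.83, -27.83, -27.78, -27.77]), np.float64(-27.762377657641032))
r 0.049856588622348444 ang 151.1285726127586 [1.79951238e+02 9.96093477e-02 1.51462535e+02] [-0.45281905 -1.92042166  5.72331286] 5.6
```

Request:
{"method": "drive_tool", "body": {
  "moves": [0, 0.02, 0, 0.1, 10, 0, 0.02, 0, 0.1, 10]
}}

```text
time_s: 5.85
tool_pos: [0.5394, 0.1854, 0.0818]
tool_rot: [179.9, 0.1, 150.5]
force: [-0.6, -1.5, 5.1]
grip_width: 0.0175
grasp_force: 15.0
```

```bash
python3 ang.py
```

```text
strip (array([-28.18, -28.12, -28.13, -28.17, -28.21, -28.14]), np.float64(-28.158353784742328))
tab (array([-27.77, -27.99, -27.87, -27.79, -27.77]), np.float64(-27.83886649242312))
r 0.049840548306887514 ang 150.18612116448392 [1.79946637e+02 1.01808195e-01 1.50459465e+02] [-0.7310936  -0.53723427  5.59333353] 5.9
```

Pointer and tab agree within about 0.3° (0.4 mm), reached clockwise. Release and lift.

Request:
{"method": "drive_tool", "body": {
  "moves": [0, 0, 0, 0, 24, 0, 0, 0, 0, 36, 0, 0, 0, 0, 44, 0, 0, -1.0, 0, 44, 0, 0, -2.4, 0, 44],
  "squeeze": 25
}}

```text
time_s: 6.52
tool_pos: [0.537, 0.1853, 0.1755]
tool_rot: [-179.8, -0.2, 150.6]
force: [0.5, 0.6, -0.2]
grip_width: 0.0435
grasp_force: 0.0
```

```bash
python3 ang.py; python3 - <<'E'
from h import *
z=np.load("pics/t0.npz");P=cloud("top",z["d"])
l=np.array([.2418,.9703]);n=np.array([.9703,-.2418]);h=np.array([.4847,-.2324])
Q=P[...,:2]-h;a=Q@l;b=Q@n
for s in(.06,.1,.14,.18,.21,.23):
    k=(abs(a-s)<.004)&(abs(b)<.09)
    print(s,[(bb,round(float(np.median(P[...,2][k&(abs(b-bb/1000)<4e-3)])),3)) for bb in range(-80,81,10) if (k&(abs(b-bb/1000)<4e-3)).any()])
p=h+.152*l
print(p,delta(*p,.17,76),delta(*(W+.0),.2,76))
E
```

```text
strip (array([-28.19, -28.11, -28.15, -28.17, -28.1 , -28.13]), np.float64(-28.14130285445218))
tab (array([-27.74, -27.99, -27.87, -27.81, -27.79]), np.float64(-27.8397452320563))
r 0.04864600973275204 ang 147.19725321025007 [179.52469872   0.34169386 150.57077886] [3.61350174 0.83573542 6.20460671] 6.575
0.06 [(-80, 0.031), (-70, 0.032), (-60, 0.054), (-50, 0.052), (-40, 0.03), (-30, 0.032), (-20, 0.089), (-10, 0.101), (0, 0.093), (10, 0.095), (20, 0.099), (40, 0.03), (50, 0.062), (60, 0.067), (70, 0.031), (80, 0.03)]
0.1 [(-80, 0.032), (-70, 0.031), (-60, 0.031), (-50, 0.031), (-40, 0.031), (-30, 0.031), (-20, 0.099), (-10, 0.115), (0, 0.116), (10, 0.115), (20, 0.111), (40, 0.032), (50, 0.064), (60, 0.067), (80, 0.03)]
0.14 [(-80, 0.032), (-70, 0.032), (-60, 0.03), (-50, 0.03), (-40, 0.031), (-30, 0.032), (-20, 0.119), (-10, 0.13), (0, 0.153), (10, 0.133), (20, 0.13), (50, 0.065), (60, 0.067), (70, 0.033), (80, 0.031)]
0.18 [(-80, 0.032), (-70, 0.031), (-60, 0.032), (-50, 0.031), (-40, 0.03), (-30, 0.031), (-20, 0.133), (-10, 0.143), (0, 0.146), (10, 0.146), (20, 0.139), (50, 0.066), (60, 0.067), (70, 0.033), (80, 0.03)]
0.21 [(-80, 0.03), (-70, 0.031), (-60, 0.031), (-50, 0.031), (-40, 0.031), (-30, 0.03), (-20, 0.031), (-10, 0.093), (0, 0.094), (10, 0.093), (20, 0.093), (30, 0.033), (40, 0.031), (50, 0.065), (60, 0.066), (70, 0.029), (80, 0.031)]
0.23 [(-80, 0.045), (-70, 0.031), (-60, 0.031), (-50, 0.031), (-40, 0.031), (-30, 0.031), (-20, 0.032), (-10, 0.092), (0, 0.095), (10, 0.094), (20, 0.093), (40, 0.031), (50, 0.031), (60, 0.031), (70, 0.032), (80, 0.03)]
[ 0.5214536 -0.0849144] [-2.9  -6.17  0.38  7.46] [-1.21 -0.07 -0.37  7.46]
```

Request:
{"method": "drive_tool", "body": {
  "moves": [-0.6, -1.25, -0.4, 1.05, 28, -1.2, -2.5, -0.5, 2.1, 28, -1.8, -3.75, -0.5, 3.15, 28, -2.4, -5.0, -0.5, 4.2, 28, -2.9, -6.17, -0.5, 5.25, 28]
}}

```text
time_s: 7.2
tool_pos: [0.518, -0.0883, 0.1963]
tool_rot: [180.0, 0.0, 97.7]
force: [0.6, 0.1, -0.1]
grip_width: 0.0279
grasp_force: 0.0
```

```bash
python3 - <<'E'
from h import *
l=np.array([.2418,.9703]);n=np.array([.9703,-.2418]);h=np.array([.4847,-.2324])
p=h+.154*l+.001*n
print(delta(*p,.15,76))
E
```

```text
[0.11 0.14 1.16 2.17]
```

Request:
{"method": "drive_tool", "body": {
  "moves": [0.1, 0.1, 0, 1.05, 28, 0.1, 0.1, 0, 2.1, 28, 0.1, 0.1, 0, 2.17, 28, 0.1, 0.1, 0, 2.17, 28]
}}

```text
time_s: 7.7
tool_pos: [0.5217, -0.0816, 0.1962]
tool_rot: [-180.0, -0.0, 76.6]
force: [-0.1, -0.0, 0.8]
grip_width: 0.0276
grasp_force: 0.0
```

```bash
python3 - <<'E'
from h import *
l=np.array([.2418,.9703]);n=np.array([.9703,-.2418]);h=np.array([.4847,-.2324])
p=h+.154*l+.001*n
print(delta(*p,.15,76))
im,d=save("scene","pics/s5.png")
cv2.imwrite("pics/c6.png",cv2.resize(im[90:240,110:290][...,::-1],(720,600),interpolation=cv2.INTER_CUBIC))
E
```

```text
[-0.03  0.04  1.16  0.06]
```

View pics/c6.png

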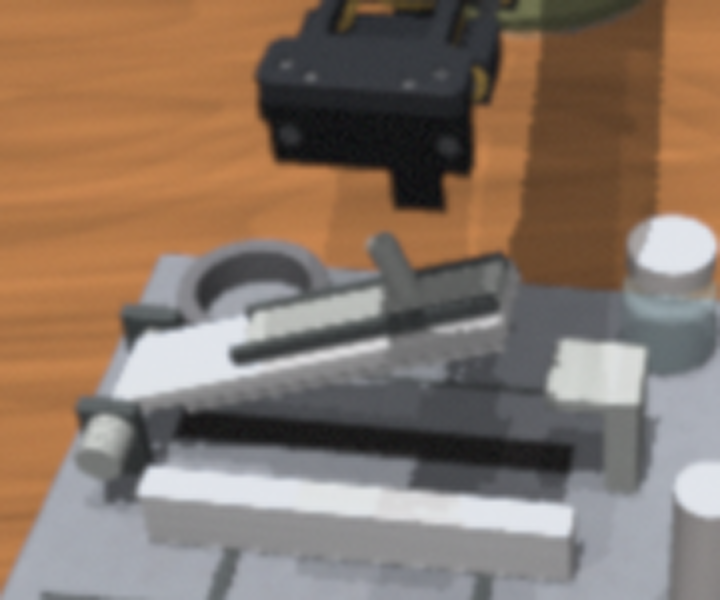

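The fingers hang just on the keeper side of the knob (knob top at (383,242), finger at (418,190) in the crop). Pressing down with the fingers straddling the knob.

Request:
{"method": "drive_tool", "body": {
  "moves": [-0.03, 0.04, 1.0, 0.06, 26, -0.03, 0.04, 1.4, 0.06, 26, -0.03, 0.04, 1.8, 0.06, 26, -0.03, 0.04, 2.2, 0.06, 26, -0.03, 0.04, 2.6, 0.06, 26]
}}

```text
time_s: 8.38
tool_pos: [0.5247, -0.082, 0.093]
tool_rot: [179.8, -0.2, 75.9]
force: [1.1, 4.6, 6.9]
grip_width: 0.0261
grasp_force: 3.3
```

Request:
{"method": "drive_tool", "body": {
  "moves": [0, 0, 0.2, 0, 26, 0, 0, 0.4, 0, 26, 0, 0, 0.4, 0, 26]
}}

```text
time_s: 8.75
tool_pos: [0.5248, -0.081, 0.0776]
tool_rot: [179.9, -0.2, 75.9]
force: [0.2, 4.7, 9.1]
grip_width: 0.0258
grasp_force: 4.2
```

Request:
{"method": "drive_tool", "body": {
  "moves": [0, 0, 0.06, 0, 26, 0, 0, 0.06, 0, 26]
}}

```text
time_s: 9.0
tool_pos: [0.5249, -0.0809, 0.0769]
tool_rot: [179.9, -0.3, 75.9]
force: [-4.6, 5.6, 18.9]
grip_width: 0.0258
grasp_force: 9.5
```

```bash
python3 - <<'E'
from h import *
im,d=save("scene","pics/s6.png")
cv2.imwrite("pics/c7.png",cv2.resize(im[90:240,110:290][...,::-1],(720,600),interpolation=cv2.INTER_CUBIC))
E
```

```text
(no output)
```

View pics/c7.png

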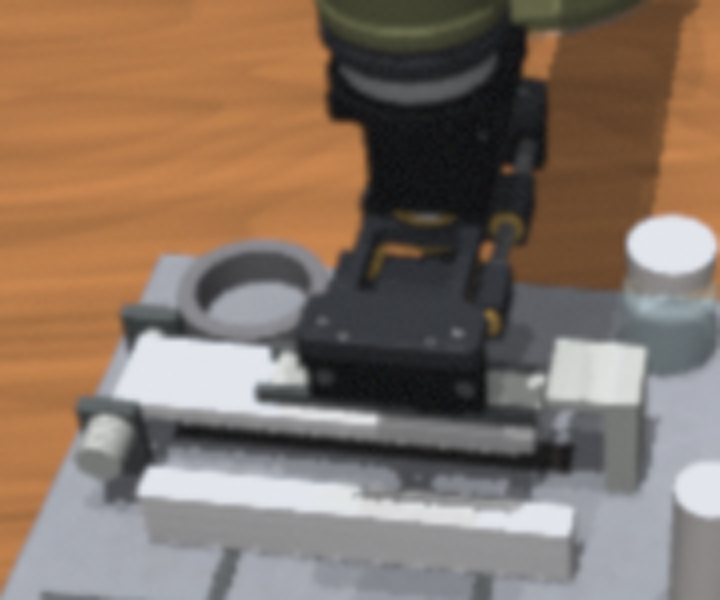

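The bar is flat, with 19 N of press. Closing on the knob.

Request:
{"method": "drive_tool", "body": {
  "moves": [0, 0, 0, 0, 8, 0, 0, 0, 0, 8, 0, 0, 0, 0, 8]
}}

```text
time_s: 9.43
tool_pos: [0.5236, -0.0816, 0.0766]
tool_rot: [-180.0, -0.2, 75.9]
force: [-8.3, 4.3, 21.5]
grip_width: 0.0135
grasp_force: 29.5
```

Request:
{"method": "drive_tool", "body": {
  "moves": [0.2, 0, 0, 0, 8, 0.4, 0, 0, 0, 8, 0.6, 0, 0, 0, 8, 0.72, 0, 0, 0, 8, 0.72, 0, 0, 0, 8]
}}

```text
time_s: 10.05
tool_pos: [0.5288, -0.0602, 0.0763]
tool_rot: [-179.9, 0.3, 75.7]
force: [-11.2, -7.4, 21.7]
grip_width: 0.0136
grasp_force: 35.1
```

```bash
python3 - <<'E'
from h import *
o=env.get_obs();l=np.array([.2418,.9703]);h=np.array([.4847,-.2324]);print((o["tool_pos"][:2]-h)@l,o["force"])
E
```

```text
0.17771343975441534 [-11.21659566  -7.43452751  21.72839874]
```

Request:
{"method": "drive_tool", "body": {
  "moves": [0.15, 0, 0, 0, 8, 0.25, 0, 0, 0, 8, 0.25, 0, 0, 0, 8]
}}

```text
time_s: 10.42
tool_pos: [0.5306, -0.0531, 0.0761]
tool_rot: [-179.9, 0.5, 75.6]
force: [-11.3, -12.1, 22.3]
grip_width: 0.0133
grasp_force: 35.5
```

```bash
python3 - <<'E'
from h import *
o=env.get_obs();l=np.array([.2418,.9703]);h=np.array([.4847,-.2324]);print((o["tool_pos"][:2]-h)@l,o["force"])
E
```

```text
0.18511249112475092 [-11.3126027  -12.10206818  22.34810036]
```

Request:
{"method": "drive_tool", "body": {
  "moves": [0.1, 0, 0, 0, 8, 0.1, 0, 0, 0, 8]
}}

```text
time_s: 10.68
tool_pos: [0.5306, -0.0529, 0.076]
tool_rot: [-179.9, 0.7, 75.5]
force: [-14.4, -18.3, 23.1]
grip_width: 0.0131
grasp_force: 36.5
```

It is at the home stop (force rises, no travel). Relax, open and lift.

Request:
{"method": "drive_tool", "body": {
  "moves": [-0.2, 0, 0, 0, 8, -0.2, 0, -0.05, 0, 24, -0.2, 0, -0.05, 0, 28, -0.2, 0, -0.05, 0, 30, -0.2, 0, -0.3, 0, 30]
}}

```text
time_s: 11.3
tool_pos: [0.5323, -0.0506, 0.0866]
tool_rot: [179.9, 0.0, 75.8]
force: [0.1, -0.4, -0.2]
grip_width: 0.0296
grasp_force: 0.0
```

Request:
{"method": "drive_tool", "body": {
  "moves": [0, 0, -0.5, 0, 30, 0, 0, -1.5, 0, 30, 0, 0, -3, 0, 30, 0, 0, -4, 0, 30]
}}

```text
time_s: 11.8
tool_pos: [0.5314, -0.0495, 0.2483]
tool_rot: [180.0, -0.0, 75.8]
force: [1.0, -0.2, -0.4]
grip_width: 0.0301
grasp_force: 0.0
```

```bash
python3 ang.py; python3 - <<'E'
from h import *
im,d=save("scene","pics/s7.png")
cv2.imwrite("pics/c8.png",cv2.resize(im[130:270,110:410][...,::-1],(800,373),interpolation=cv2.INTER_CUBIC))
E
```

```text
strip (array([-28.21, -28.11, -28.15, -28.16, -28.1 , -28.15]), np.float64(-28.14878311546499))
tab (array([-27.73, -28.  , -27.9 , -27.83, -27.81]), np.float64(-27.851426838970223))
r 0.21571960028402026 ang -103.0469196589256 [179.53663187  -0.19112631  75.82589312] [ 2.69343814 -0.21394153  3.71766916] 11.85
```

View pics/c8.png

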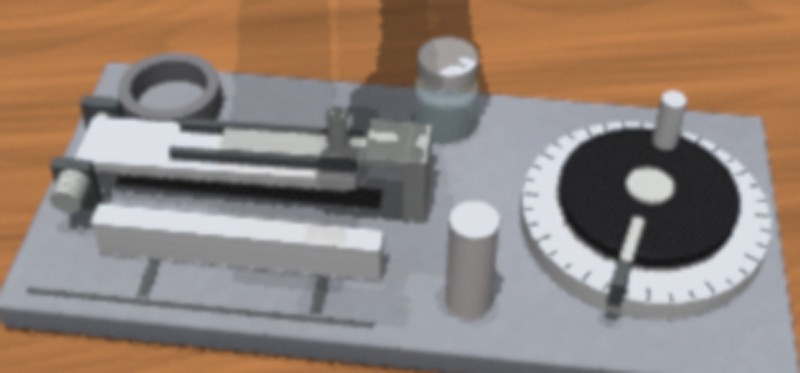

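The bar stays down with the bolt under the keeper (knob at (337,128) in the crop, keeper at (400,140)). The pointer is on the tab at about (622,262), and the tape, ink and glue are where they were.

```bash
python3 -c "
from cell import env
print(env.sign_off())"
```

```text
the job is handed in; nothing more can be done
None
```

The job is handed in: the pointer is at the tab to within about 0.3° (0.4 mm), arrived at clockwise after overshooting anticlockwise by about 45°, and the clamp bar is bolted down under the keeper with the tape, ink and glue undisturbed.

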